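# Compare two rattle tongues for stiffness

### The job

Spring tongues for wooden ratchet rattles are clamped for a stiffness check. With closed fingers, press the free tip of the dark walnut tongue right down onto its stop, hold it there for about a second and let it spring back up, then do the same with the pale maple tongue to compare the two. Leave the brass tongue and the little wooden owl alone.

Things in the scene. Friction and masses are not known exactly. Their poses are not given: they have to be found in the camera images.
- walnut_tip (a point): Middle of the free end of the dark brown walnut tongue, on its top face. Tongues: level strips, free length 120, 36 wide, 3 thick, top 67 mm above the bench. Site x points from the free end along the tongue to its clamp, z up. Pressed, it swings about the clamp edge till it lies on its stop, this end 16 mm lower (51 above the bench). About 5 N at the tip does it; then the force rises steeply.
- maple_tip (a point): The same point on the pale cream maple tongue: same size, axes and drop, about 9 N to reach its stop. The stop, a post with a red cap, stands under each tongue 14 mm in from its free end; there the drop is 14 mm. Let go, a tongue springs back level. Each is clamped in a grey fixture fixed to the bench, base 180 x 70 x 14 mm, turned up to 0.4 rad; clamp bar and bolts reach 84 mm above the bench.
- brass_tip (a point): The same point on the shiny yellow brass tongue, same fixture and sizes: not to be pressed. The three fixtures stand side by side in any order, 130 mm or more apart between centres.
- owl: Little turned wooden owl, pale yellowish wood with round dark eyes, 60 mm across, 83 mm high, 0.1 kg, loose on the bench to the robot's left of the fixtures, not to be moved; origin at the centre of its underside, z up. Also loose about: a wooden bangle and a wooden bowl beyond the fixtures, a white glue bottle 130 mm high to the right.
Things that resemble listed ones, but are neither listed nor needed, are in the scene too. Leave any green or pink look-alike of the part that bears walnut_tip alone.

How it is judged:
By the outcome, as a careful person would: the job done as asked, in the order asked, and still so for the second after the job is handed in, with the robot touching nothing.
It also fails if it takes over 38 s, if anything falls off the work surface, if the arm or the gripper's body presses on something with over 40 N, if the wrist force passes 120 N, or if a joint passes its speed limit or range.

### The arm

A 6-joint arm with a two-finger parallel gripper is mounted at the origin on the work surface. World frame = base frame: x ahead of the robot, y to its left, z up, the work surface at z = 0. Lengths are in m, angles in degrees, forces in N, time in s.
With the tool pointing down it reaches from about 0.375 to 0.925 m from the base axis. Payload 5.7 kg.
Tool frame: the origin (TCP) lies on the centre line of the jaws, within the pads' length; the fingertips stand 14 mm ahead of it and the grasp point (between the pads) lies 5 mm behind it (bot.tcp_to_tips is the z of the fingertips in the tool frame, in m); z points along the fingers, y is the line along which they close (so a half turn about z gives the same grasp; the last joint's range is limited). The gripper opens to 88 mm and grips with 3 to 60 N. Pads are 20 mm wide; open, the fingers measure 115 mm over their backs; the gripper's body (75 mm by 178 mm) begins 61 mm behind the grasp point.
Start: joints at [-80.85, 20.558, 86.54, -0, 72.909, -6.595], TCP at [0.163, -0.577, 0.237] pointing down, gripper open.
Joint ranges: [-170.27, 170.27], [-57.76, 135], [12.27, 136.19], [-55.21, 235.2], [11.17, 155.16], [-170.74, 170.74]. Speed limits (degrees/s): [136.94, 136.94, 180, 180, 180, 180].

### API

Orientations are given as a 3x3 rotation matrix whose columns are the frame's x, y, z axes.
In Python, from plant import telemetry, viewer, bot gives the robot as it stands.
- The arm moves only by the tool move_arm, never from a script. Its argument "rows" is a list of rows, each a list of 3 entries, a list of its own where there are three numbers: the shift along the tool's x, y, z in m, then the turn about the tool's z in degrees, then the finger opening in m, from 0 to 0.0878. In form: [[[dx, dy, dz], yaw, gripper], ...]. A call has 1 to 20 rows; each row is the pose to reach, as a shift and turn from the pose commanded when the call began, along the tool's axes at that moment; what a row does not reach only later rows make up. A row lasts 1/12 s, in which the tool goes at most 41.7 mm and 7.16 degrees, less where a joint would pass 70% of its speed; a pose out of reach is approached as far as the arm can. A call with a gripper value outside its range is refused whole. The fingers move at their own pace and stop on an object; the grip force is fixed at half the most. Time passes only in rows, so rows that repeat a pose let the fingers close. It gives the time, the measured TCP pose, the force, the opening and the grip force at its end, in the units of the state.
- telemetry.get_state(): the state, without advancing time (a new reading comes with each control period).
- viewer.camera(name): name is "side" or "top"; returns a dict with "pixels" (420x560x3 uint8, blue, green, red), "camera_matrix" (3x3 intrinsics, pixels), "k1" (the pictures are not rectified: a ray, as slopes to the right and down, at radius r is drawn at 1 + k1 r^2 times it, then the intrinsics apply), "R" (3x3) and "t" (3): a world point X has camera coordinates R X + t. Camera axes: x right, y down, z forward; pixel columns grow to the right and rows downward; lengths in m; the calibration is good to about 2 mm. A picture is of the moment at which its call begins. There is no depth.
- bot.close_job(): hands the job in; it is judged then, once.
The state is a dict: "t": time; "q": joint angles; "qvel": joint speeds; "joint_torque": joint torques, N m; "eef_pos": TCP position; "ee_rot": TCP orientation; "wrist_force": force on the tool from outside, world axes, zero at the start; "moment": the same for the moment, N m; "opening": finger opening in m; "grip_force": force on a finger pad.
Only numpy, scipy, OpenCV 4.12 (cv2) and the standard library are available. Lean on these libraries where they do the work, as an engineer would, in place of code of your own. Each camera call takes 0.05 s, during which the arm holds its last target. There are 200 camera calls.

## Working session

There is one attempt and no reset: what is moved stays moved. The work goes in short steps, Python scripts to look and compute and a tool call to move; the robot and the scene stay as the last step left them, time stands still between calls to the robot, and variables do not carry over. Pictures are saved under pics/ and viewed, at most 10 in all, crops included, and the job is handed in when it is done.

Besides the shell and the picture viewer there is one more tool, called after ">>>" as a command line: name --argument value ..., lists and objects as JSON in quotes. move_arm: Moves the arm, as the interface text tells. Its arguments: {"type":"object","properties":{"rows":{"type":"array","items":{"type":"array"}}},"required":["rows"]}

```bash
mkdir -p pics
cat > h.py <<'E'
import numpy as np, cv2
from plant import telemetry, viewer, bot
def pix2plane(c,uv,z):
    K=np.array(c["camera_matrix"]);R=np.array(c["R"]);t=np.array(c["t"])
    p=cv2.undistortPoints(np.array(uv,float).reshape(-1,1,2),K,np.array([c["k1"],0,0,0.]),).reshape(-1,2) 
    d=np.c_[p,np.ones(len(p))]@R; o=-R.T@t
    s=(z-o[2])/d[:,2]
    return o+d*s[:,None]
E
python3 - <<'E'
from h import *
for n in("top","side"):
    c=viewer.camera(n);cv2.imwrite(f"pics/{n}0.png",np.array(c["pixels"]));print(n,c["camera_matrix"],c["k1"],-np.array(c["R"]).T@c["t"],c["R"])
s=telemetry.get_state();print(s["t"],s["eef_pos"],s["ee_rot"],s["wrist_force"],bot.tcp_to_tips)
E
```

```text
top [[415.98374164   0.         279.84193143]
 [  0.         415.98374164 210.77463027]
 [  0.           0.           1.        ]] -0.03878233791937364 [0.43820979 0.07564947 1.0871539 ] [[-0.02855353 -0.99957028 -0.00662979]
 [-0.9887621   0.02921723 -0.1466147 ]
 [ 0.1467454   0.00236892 -0.98917146]]
side [[528.35227555   0.         288.85336568]
 [  0.         528.35227555 218.5029793 ]
 [  0.           0.           1.        ]] -0.1647386116808165 [0.12078532 1.1824005  1.05334296] [[-0.92451099 -0.38047708 -0.02272931]
 [-0.22449093  0.59173689 -0.77424239]
 [ 0.30803125 -0.71069307 -0.63248091]]
0.1 [ 0.1626877  -0.57688161  0.23590324] [[ 9.62475074e-01  2.71369942e-01 -2.94670504e-04]
 [ 2.71370054e-01 -9.62473686e-01  1.64257396e-03]
 [ 1.62132593e-04 -1.66090124e-03 -9.99998608e-01]] [0.15117216 0.37770615 0.37906282] 0.014
```

View pics/top0.png

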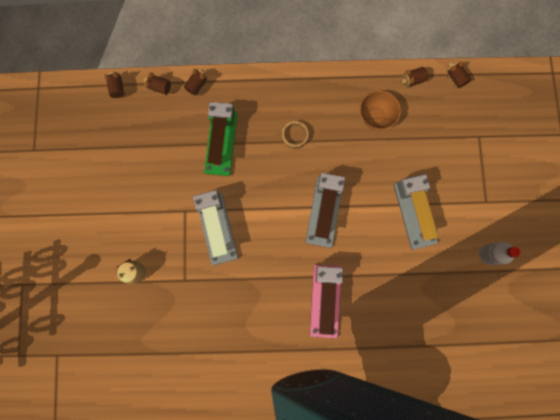

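View pics/side0.png

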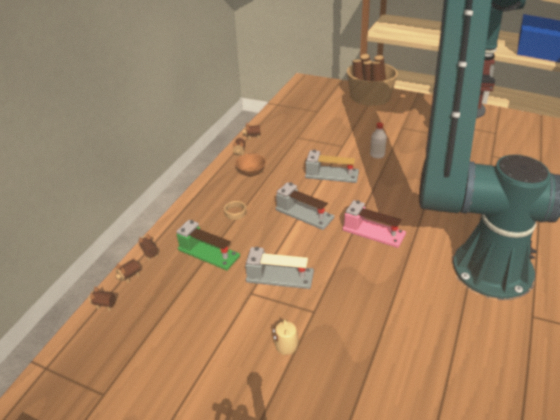

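The top view shows walnut on a grey base at (325,212), maple at (215,231) and brass at (418,213). The look-alikes are green at (220,140) and pink at (327,303), and the owl is at (128,272). All free ends point down the image, towards the robot. In the side view walnut is at (307,203) and maple at (285,261).

```bash
cat > m.py <<'E'
from h import *
rois={"top":{"walnut":(300,170,350,250),"maple":(192,185,242,268)},"side":{"walnut":(282,182,335,222),"maple":(258,250,312,272)}}
def measure(n,c,draw=None):
    im=np.array(c["pixels"]);hsv=cv2.cvtColor(im,cv2.COLOR_BGR2HSV);out={}
    for k,(x0,y0,x1,y1) in rois[n].items():
        h=hsv[y0:y1,x0:x1].astype(int)
        if k=="walnut": m=(h[...,2]<95)&(h[...,1]>110)&(h[...,0]<20)
        else: m=(h[...,2]>150)&(h[...,1]>30)&(h[...,1]<130)&(h[...,0]>20)&(h[...,0]<45)
        m=cv2.morphologyEx(m.astype(np.uint8),cv2.MORPH_OPEN,np.ones((3,3)))
        ct=max(cv2.findContours(m,0,2)[0],key=cv2.contourArea).reshape(-1,2)+[x0,y0]
        w=pix2plane(c,ct,.067)[:,:2]*1000
        r=cv2.minAreaRect(w.astype(np.float32)); b=cv2.boxPoints(r)
        b=b[np.argsort(np.linalg.norm(b,axis=1))]
        tip=b[:2].mean(0);cl=b[2:].mean(0);d=cl-tip
        print(n,k,"size",np.round(sorted(r[1]),1),"tip",tip.round(1),"clamp",cl.round(1),"ang",np.degrees(np.arctan2(d[1],d[0])).round(1))
        cv2.drawContours(im,[ct.astype(np.int32).reshape(-1,1,2)],-1,(255,0,255),1)
    return im
if __name__=="__main__":
    for n in rois:
        im=measure(n,viewer.camera(n))
        x0,y0,w,h=((180,160,180,115) if n=="top" else (230,170,130,110))
        cv2.imwrite(f"pics/m_{n}.png",cv2.resize(im[y0:y0+h,x0:x0+w],None,fx=4,fy=4,interpolation=0))
E
python3 m.py; python3 -c "
import cv2,numpy as np
a=cv2.imread('pics/m_top.png');b=cv2.imread('pics/m_side.png');
a=cv2.resize(a,(400,256));b=cv2.resize(b,(400,338));o=np.zeros((338,800,3),np.uint8);o[:256,:400]=a;o[:,400:]=b;cv2.imwrite('pics/both.png',o)"
```

```text
top walnut size [ 33.6 118.5] tip [522.5 -23.5] clamp [638.3 -48.6] ang -12.2
top maple size [ 40.  126.4] tip [482.6 227.5] clamp [605.6 256.9] ang 13.4Traceback (most recent call last):
  File "m.py", line 20, in <module>
    im=measure(n,viewer.camera(n))
  File "m.py", line 10, in measure
    ct=max(cv2.findContours(m,0,2)[0],key=cv2.contourArea).reshape(-1,2)+[x0,y0]
       ~~~^^^^^^^^^^^^^^^^^^^^^^^^^^^^^^^^^^^^^^^^^^^^^^^^
ValueError: max() iterable argument is empty
[ WARN:0@0.021] global loadsave.cpp:275 findDecoder imread_('pics/m_side.png'): can't open/read file: check file path/integrity
Traceback (most recent call last):
cv2.error: OpenCV(4.12.0) /io/opencv/modules/imgproc/src/resize.cpp:4208: error: (-215:Assertion failed) !ssize.empty() in function 'resize'
```

```bash
sed -i 's/h\[...,1\]>30)&(h\[...,1\]<130)/h[...,1]>(30 if n=="top" else 15))\&(h[...,1]<130)/; s/h\[...,0\]>20)/h[...,0]>(20 if n=="top" else 12))/; s/h\[...,2\]<95)/h[...,2]<(95 if n=="top" else 110))/' m.py
python3 - <<'E'
from h import *
c=viewer.camera("side");h=cv2.cvtColor(np.array(c["pixels"]),cv2.COLOR_BGR2HSV)
print(h[261,265:310:6].tolist(),h[203,295:325:4].tolist())
c=viewer.camera("top");h=cv2.cvtColor(np.array(c["pixels"]),cv2.COLOR_BGR2HSV)
print(h[230,196:240:3].tolist())
E
python3 m.py; python3 -c "
import cv2,numpy as np
a=cv2.imread('pics/m_top.png');b=cv2.imread('pics/m_side.png');
a=cv2.resize(a,(400,256));b=cv2.resize(b,(400,338));o=np.zeros((338,800,3),np.uint8);o[:256,:400]=a;o[:,400:]=b;cv2.imwrite('pics/both.png',o)"
```

```text
[[25, 47, 242], [25, 46, 242], [25, 46, 242], [25, 43, 242], [24, 44, 243], [24, 44, 242], [25, 44, 242], [17, 88, 220]] [[21, 32, 128], [20, 40, 116], [16, 60, 115], [12, 98, 101], [11, 128, 98], [13, 126, 97], [9, 118, 99], [11, 123, 102]]
[[14, 160, 174], [14, 164, 173], [14, 140, 168], [30, 28, 145], [29, 60, 212], [29, 62, 214], [29, 61, 214], [29, 62, 214], [29, 58, 206], [30, 23, 134], [30, 19, 131], [23, 34, 91], [14, 151, 110], [14, 158, 113], [14, 157, 114]]
top walnut size [ 33.6 118.4] tip [522.5 -23.9] clamp [638.3 -48.6] ang -12.0
top maple size [ 40.  126.9] tip [482.6 227.5] clamp [606. 257.] ang 13.4
side walnut size [ 29.1 114.1] tip [526.8 -19.6] clamp [638.1 -45.2] ang -13.0
side maple size [ 81.8 143.9] tip [478.  217.2] clamp [612.3 268.9] ang 21.1
```

View pics/both.png

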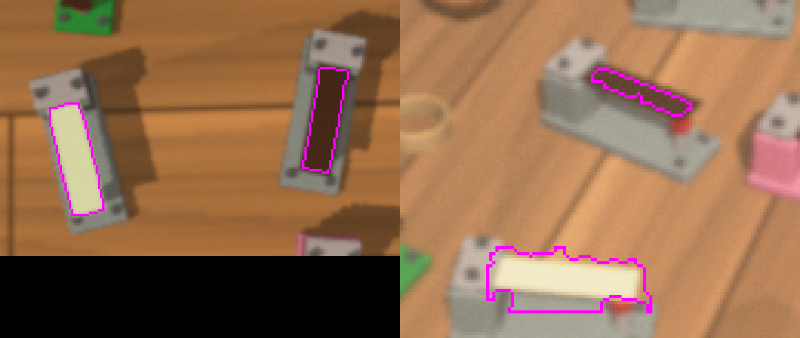

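The top outlines fit the tongues, at about 34x118 mm for walnut and 40x126 mm for maple against 36x120. The walnut tip is near (522,-24) with axis -12°. The maple tip is near (483,228) with axis 13.4°. The side view agrees for walnut to about 5 mm. Its maple outline bled into the fixture, so I'm ignoring it. Next I'll move above the walnut tip with the fingers closed.

>>> move_arm --rows '[[[0.03,-0.026,0],2,0],[[0.06,-0.052,0],4,0],[[0.09,-0.078,0],6,0],[[0.12,-0.104,0],8,0],[[0.15,-0.13,0],10,0],[[0.18,-0.157,0],12,0],[[0.21,-0.183,0],14,0],[[0.24,-0.209,0],16,0],[[0.27,-0.235,0],18,0],[[0.3,-0.261,0],20,0],[[0.33,-0.287,0],22,0],[[0.36,-0.313,0],24,0],[[0.39,-0.339,0],26,0],[[0.42,-0.366,0],28,0],[[0.45,-0.392,0],28,0],[[0.48,-0.418,0],28,0],[[0.498,-0.434,0],28,0],[[0.498,-0.434,0.03],28,0],[[0.498,-0.434,0.06],28,0],[[0.498,-0.434,0.09],28,0]]'

```text
t: 2.07
eef_pos: [0.5253, -0.0239, 0.1463]
ee_rot: [[0.978, -0.211, 0.002], [-0.211, -0.978, -0.0], [0.002, -0.0, -1.0]]
wrist_force: [-0.1, -1.0, -0.0]
opening: 0.0006
grip_force: 0.0
```

Run:
```python
from h import *
s=telemetry.get_state();print(s["t"],s["eef_pos"],np.round(s["ee_rot"],4),s["wrist_force"],s["opening"])
a=np.array(viewer.camera("side")["pixels"])[130:270,220:420]
b=np.array(viewer.camera("top")["pixels"])[140:300,240:400]
cv2.imwrite("pics/s1.png",cv2.resize(a,None,fx=4,fy=4))
```

```text
2.0667 [ 0.52529184 -0.02385402  0.14626451] [[ 9.776e-01 -2.106e-01  2.300e-03]
 [-2.106e-01 -9.776e-01 -3.000e-04]
 [ 2.300e-03 -2.000e-04 -1.000e+00]] [-0.14061076 -0.99820202 -0.02024905] 0.0006042341776570504
```

View pics/s1.png

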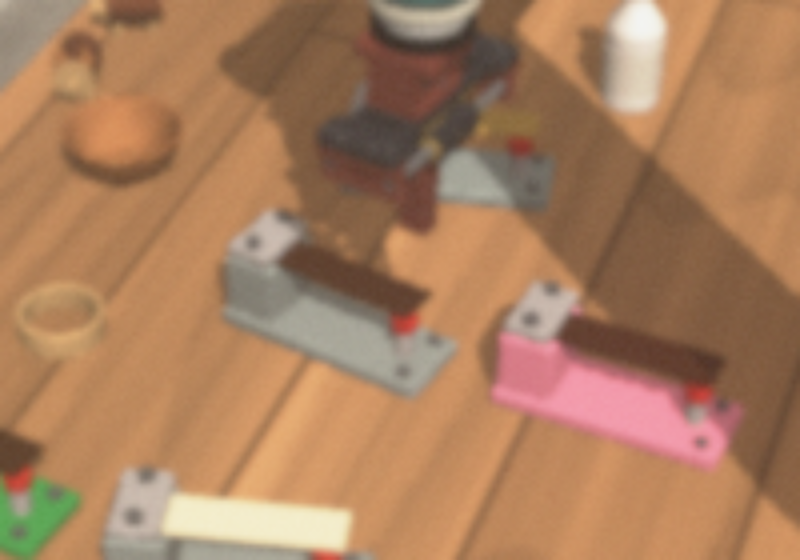

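The picture shows the closed fingertips at (418,228) in the zoomed crop, above the walnut free end at (425,295), with the grey base and red stop below. I'll lower onto it.

>>> move_arm --rows '[[[0,0,0.02],0,0],[[0,0,0.04],0,0],[[0,0,0.055],0,0],[[0,0,0.06],0,0],[[0,0,0.063],0,0],[[0,0,0.065],0,0],[[0,0,0.067],0,0],[[0,0,0.069],0,0],[[0,0,0.071],0,0],[[0,0,0.073],0,0],[[0,0,0.075],0,0],[[0,0,0.076],0,0],[[0,0,0.077],0,0],[[0,0,0.077],0,0]]'

```text
t: 3.33
eef_pos: [0.5251, -0.0247, 0.0699]
ee_rot: [[0.977, -0.212, 0.001], [-0.212, -0.977, -0.0], [0.001, -0.0, -1.0]]
wrist_force: [2.9, 0.3, 3.9]
opening: 0.0003
grip_force: 1.9
```

>>> move_arm --rows '[[[0,0,0.001],0,0],[[0,0,0.002],0,0],[[0,0,0.003],0,0],[[0,0,0.0035],0,0],[[0,0,0.0035],0,0]]'

```text
t: 3.75
eef_pos: [0.525, -0.0247, 0.0666]
ee_rot: [[0.977, -0.212, 0.001], [-0.212, -0.977, -0.0], [0.001, -0.0, -1.0]]
wrist_force: [2.1, 0.3, 8.9]
opening: 0.0003
grip_force: 4.0
```

>>> move_arm --rows '[[[0,0,0.0005],0,0],[[0,0,0.001],0,0],[[0,0,0.001],0,0]]'

```text
t: 4.0
eef_pos: [0.5251, -0.0247, 0.0663]
ee_rot: [[0.977, -0.212, 0.002], [-0.212, -0.977, -0.0], [0.002, -0.0, -1.0]]
wrist_force: [0.8, -1.3, 16.4]
opening: 0.0005
grip_force: 7.7
```

The 1 mm command moved it only 0.3 mm and the force rose to 16 N, so walnut is on its stop. I'll hold for about 1 s, then lift slowly.

>>> move_arm --rows '[[[0,0,0],0,0],[[0,0,0],0,0],[[0,0,0],0,0],[[0,0,0],0,0],[[0,0,0],0,0],[[0,0,0],0,0],[[0,0,0],0,0],[[0,0,0],0,0],[[0,0,0],0,0],[[0,0,0],0,0]]'

```text
t: 4.83
eef_pos: [0.525, -0.0247, 0.0663]
ee_rot: [[0.977, -0.212, 0.002], [-0.212, -0.977, -0.0], [0.002, -0.0, -1.0]]
wrist_force: [-0.1, 0.5, 14.6]
opening: 0.0004
grip_force: 7.5
```

>>> move_arm --rows '[[[0,0,-0.005],0,0],[[0,0,-0.01],0,0],[[0,0,-0.016],0,0],[[0,0,-0.03],0,0],[[0,0,-0.06],0,0],[[0,0,-0.09],0,0],[[0,0,-0.09],0,0],[[0,0,-0.09],0,0]]'

```text
t: 5.5
eef_pos: [0.5244, -0.0245, 0.1562]
ee_rot: [[0.977, -0.212, 0.001], [-0.212, -0.977, -0.0], [0.001, -0.0, -1.0]]
wrist_force: [-0.8, -1.2, -0.6]
opening: 0.0005
grip_force: 0.0
```

>>> move_arm --rows '[[[-0.009,-0.024,0],-2.6,0],[[-0.018,-0.048,0],-5.2,0],[[-0.027,-0.072,0],-7.8,0],[[-0.036,-0.096,0],-10.4,0],[[-0.045,-0.12,0],-13,0],[[-0.054,-0.144,0],-15.6,0],[[-0.063,-0.168,0],-18.2,0],[[-0.072,-0.192,0],-20.8,0],[[-0.081,-0.216,0],-23.4,0],[[-0.09,-0.2395,0],-25.6,0],[[-0.09,-0.2395,0],-25.6,0],[[-0.09,-0.2395,0.025],-25.6,0],[[-0.09,-0.2395,0.025],-25.6,0]]'

```text
t: 6.58
eef_pos: [0.4835, 0.2274, 0.1261]
ee_rot: [[0.973, 0.231, -0.008], [0.231, -0.973, -0.003], [-0.008, 0.001, -1.0]]
wrist_force: [-1.6, -0.4, -0.9]
opening: 0.0007
grip_force: 0.0
```

Run:
```python
from h import *
a=np.array(viewer.camera("side")["pixels"])[170:310,200:400]
cv2.imwrite("pics/s2.png",cv2.resize(a,None,fx=4,fy=4))
```

```text
(no output)
```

View pics/s2.png

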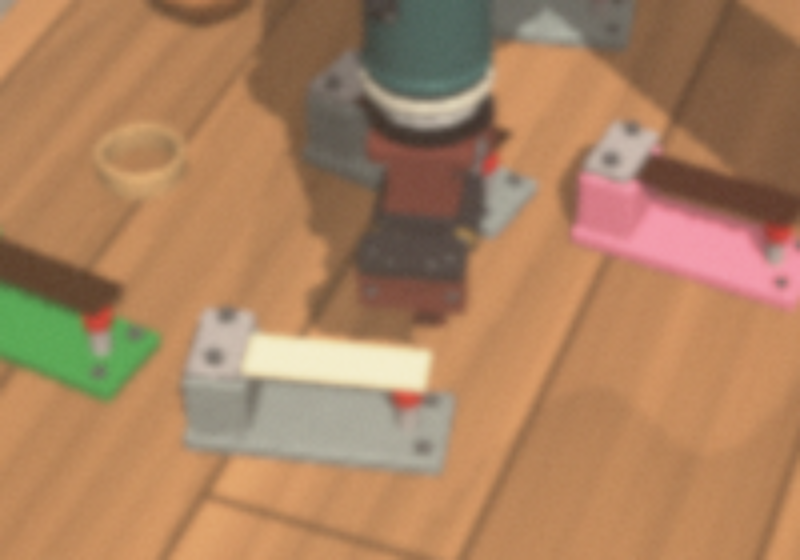

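The closed fingertip at zoomed (430,318) is straight above the maple free end at (430,368), and walnut is level again. The arm is still settling, so I'll go down close and check.

>>> move_arm --rows '[[[0,0,0.015],0,0],[[0,0,0.03],0,0],[[0,0,0.036],0,0],[[0,0,0.036],0,0],[[0,0,0.036],0,0]]'

```text
t: 7.05
eef_pos: [0.487, 0.228, 0.0943]
ee_rot: [[0.973, 0.23, -0.001], [0.23, -0.973, -0.0], [-0.001, 0.0, -1.0]]
wrist_force: [0.3, -0.0, 0.7]
opening: 0.0002
grip_force: 0.0
```

>>> move_arm --rows '[[[0,0,0.006],0,0],[[0,0,0.01],0,0],[[0,0,0.013],0,0],[[0,0,0.015],0,0],[[0,0,0.017],0,0],[[0,0,0.019],0,0],[[0,0,0.021],0,0],[[0,0,0.023],0,0],[[0,0,0.025],0,0],[[0,0,0.027],0,0],[[0,0,0.028],0,0],[[0,0,0.028],0,0],[[0,0,0.028],0,0]]'

```text
t: 8.13
eef_pos: [0.4882, 0.2288, 0.0669]
ee_rot: [[0.973, 0.231, 0.002], [0.231, -0.973, 0.001], [0.002, -0.0, -1.0]]
wrist_force: [-0.6, -0.3, 8.7]
opening: 0.0004
grip_force: 4.2
```

>>> move_arm --rows '[[[0,0,0.0005],0,0],[[0,0,0.001],0,0],[[0,0,0.0015],0,0],[[0,0,0.0015],0,0]]'

```text
t: 8.47
eef_pos: [0.4883, 0.2289, 0.0661]
ee_rot: [[0.973, 0.231, 0.002], [0.231, -0.973, 0.001], [0.002, -0.0, -1.0]]
wrist_force: [-2.1, -1.0, 15.1]
opening: 0.0005
grip_force: 7.7
```

>>> move_arm --rows '[[[0,0,0.0005],0,0],[[0,0,0.0005],0,0],[[0,0,0.0005],0,0]]'

```text
t: 8.72
eef_pos: [0.4883, 0.2289, 0.066]
ee_rot: [[0.973, 0.231, 0.003], [0.231, -0.973, 0.001], [0.003, -0.0, -1.0]]
wrist_force: [-3.1, -1.6, 19.2]
opening: 0.0004
grip_force: 9.4
```

>>> move_arm --rows '[[[0,0,0],0,0],[[0,0,0],0,0],[[0,0,0],0,0],[[0,0,0],0,0],[[0,0,0],0,0],[[0,0,0],0,0],[[0,0,0],0,0],[[0,0,0],0,0]]'

```text
t: 9.38
eef_pos: [0.4883, 0.2289, 0.066]
ee_rot: [[0.973, 0.231, 0.003], [0.231, -0.973, 0.001], [0.003, -0.0, -1.0]]
wrist_force: [-2.7, -2.2, 18.7]
opening: 0.0006
grip_force: 9.4
```

>>> move_arm --rows '[[[0,0,-0.005],0,0],[[0,0,-0.01],0,0],[[0,0,-0.016],0,0],[[0,0,-0.03],0,0],[[0,0,-0.06],0,0],[[0,0,-0.09],0,0],[[0,0,-0.11],0,0],[[0,0,-0.11],0,0],[[0,0,-0.11],0,0]]'

```text
t: 10.13
eef_pos: [0.4878, 0.2288, 0.175]
ee_rot: [[0.973, 0.231, 0.002], [0.231, -0.973, 0.001], [0.002, -0.0, -1.0]]
wrist_force: [-0.6, 0.6, -0.7]
opening: 0.0005
grip_force: 0.0
```

Run:
```python
from h import *
cv2.imwrite("pics/s3.png",np.array(viewer.camera("side")["pixels"]))
```

```text
(no output)
```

View pics/s3.png

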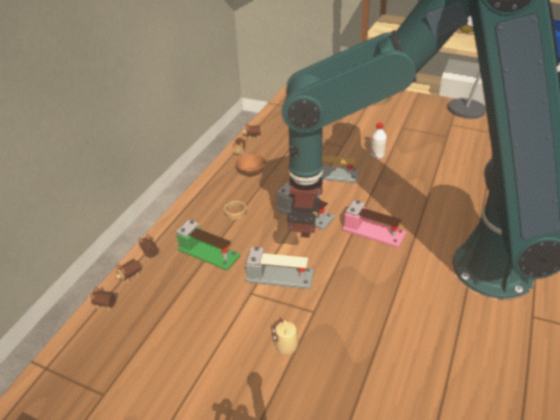

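The maple tongue at (285,261) is level again and the fingers are clear at (303,230). The owl at (287,337) has not moved.

```bash
python3 -c "
from plant import bot
print(bot.close_job())"
```

```text
the job is handed in; nothing more can be done
None
```

I pressed the walnut tongue onto its stop (about 16 N), held it for about a second and let it spring back, then did the same with the maple (about 19 N); the brass tongue and the owl were left alone, and the job was handed in at about 10 s.

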